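Slide the loaded ware board home on the drying rack

TASK

From behind, push the plywood ware board along the rails of the drying rack with your fingertips until you feel it drop into the locating notches towards the far end of the rails, so that it lies there level; then take the hand away. Slide it gently, without shoving or ramming it, and never lift it: the cup and the bowl on it are freshly glazed, so they must stay standing on the board and must not be touched. Leave the other things on the table where they are.

Things in the scene. Friction and masses are not known exactly. Their poses are not given: they have to be found in the camera images.
- rack: Fixed drying rack, 440 long, 229 wide, 78 mm high. Origin at the centre of its underside, on the table; x runs along the rails in the push direction, z up. Two rails, 25 wide, tops 60 mm up, centred 85 mm either side of the middle line, x=-220 to 220; aluminium side guides outside them, 205 mm apart inside, 78 mm high. Open between the rails but for cross-bars at x=-190 and 190, tops 30 mm up.
- notch (a point): Middle line of the rack at the centre of the two wide notches, 165 mm ahead of the rack's origin, at rail top height (60 mm). Wide notches in both rails: 36 mm along the rails, 7 mm deep. A pair of narrow notches, 20 mm long and 7 mm deep, is centred 170 mm before it, 5 mm behind the rack's origin.
- board: Loose plywood ware board, 240 long (x, push direction), 200 wide, 12 thick, about 0.4 kg, on two cross cleats 8 mm high: 14 wide, 85 mm behind the middle, and 30 wide, 85 mm ahead. Origin at its middle, under the cleats; slab 8 to 20 mm above. Origin height 60 mm sliding, 53 mm dropped home. Each cleat fits its own notch with 6 mm play; the wide one slides over the narrow notch.
- board_rear (a point): Middle of the board's rear edge face (the edge to push on, 12 mm high), at half its thickness: 120 mm behind the board's origin and 14 mm above it. Pushing the loaded board takes about 3 to 7 N; once dropped into the notches it comes to a firm stop.
- home (a point): Point fixed on the rack, 80 mm ahead of its origin on the middle line and 53 mm above the table: the board's origin comes here (within 3 mm along the rails) when the board has dropped home.
- cup: Glazed cup standing on the front half of the board, 68 mm across, 70 mm high; origin at the centre of its underside, 20 mm above the board's origin. Do not touch.
- bowl: Glazed bowl standing on the front half of the board beside the cup, 88 mm across, 45 mm high; origin at the centre of its underside, 20 mm above the board's origin. Do not touch.
- jar_a: loose lidded paint jar standing on the table, 56 mm across, 68 mm high; origin at the centre of its underside. Leave alone.
- jar_b: loose lidded paint jar standing on the table, 56 mm across, 68 mm high; origin at the centre of its underside. Leave alone.
- jar_c: loose lidded paint jar standing on the table, 56 mm across, 68 mm high; origin at the centre of its underside. Leave alone.
- palette: loose round shallow ceramic palette, 110 mm across, 12 mm high, on the table beside the rack; origin at the centre of its underside. Leave alone.
- brush: loose flat brush lying on the table along the side of the rack; origin on its underside. Leave alone.
- block: loose wooden sanding block 90 x 60 x 30 mm on the table beyond the far end of the rack; origin at the centre of its underside. Leave alone.
Not all that is in view belongs to the job. Of the things that look like the bowl, the largest one is meant.

How it is judged:
By the outcome, as a careful person would: the job done as asked, in the order asked, and still so for the second after the job is handed in, with the robot touching nothing.
It also fails if it takes over 38 s, if anything falls off the work surface, if the arm or the gripper's body presses on something with over 40 N, if the wrist force passes 120 N, or if a joint passes its speed limit or range.

ROBOT

A 6-joint arm with a two-finger parallel gripper is mounted at the origin on the work surface. World frame = base frame: x ahead of the robot, y to its left, z up, the work surface at z = 0. Lengths are in m, angles in rad, forces in N, time in s.
With the tool pointing down it reaches from about 0.375 to 0.9 m from the base axis. Payload 3.1 kg.
Tool frame: the origin (TCP) lies midway between the tips of the shut fingers; the grasp point (between the pads) lies 19 mm behind it; x points along the fingers, z is the direction in which the jaws open and shut, and the axes are right-handed (so a half turn about x gives the same grasp; the last joint's range is limited). The gripper opens to 85 mm and grips with 20 to 120 N. Pads are 22 mm wide; open, the fingers measure 114 mm over their backs; the gripper's body (76 mm by 85 mm) begins 54 mm behind the grasp point. The pads swing forward as they close: fully open they stand 13 mm farther back than shut.
Start: joints at [-1.361, 0.527, 1.433, -0, 1.181, -0.178], TCP at [0.236, -0.579, 0.231] pointing down, gripper open.
Joint ranges: [-3.08, 3.08], [-0.75, 2.2], [0.22, 2.44], [-1.43, 4.57], [0, 2.65], [-2.85, 2.85]. Speed limits (rad/s): [2.79, 2.79, 3.14, 3.14, 3.14, 3.14].

INTERFACE

Orientations are given as a unit quaternion [x, y, z, w].
In Python, from station import telemetry, optics, manip gives the robot as it stands.
- The arm moves only by the tool step_arm, never from a script. Its argument "commands" is a list of rows, each a list of 4 numbers: the shift along the tool's x, y, z in m, then the turn about the tool's x in rad. A call has 1 to 8 rows; each row is the pose to reach, as a shift and turn from the pose measured when the call began, along the tool's axes at that moment; what a row does not reach only later rows make up. A row lasts 1/12 s, in which the tool goes at most 41.7 mm and 7.16 degrees, less where a joint would pass 70% of its speed; a pose out of reach is approached as far as the arm can. A call with a gripper value outside its range is refused whole. "jaw" is the finger opening in m, from 0 to 0.0854, set as the call begins (left out, the last holds). The fingers move at their own pace and stop on an object; "grip_force" is the grip in N (left out, the last holds). Time passes only in rows, so rows that repeat a pose let the fingers close. It gives the time, the measured TCP pose, the force and the opening at its end, in the units of the state.
- telemetry.sense(): the state, without advancing time (a new reading comes with each control period).
- optics.snapshot(name): name is "side" or "top" or "wrist"; returns the picture (400x640x3 uint8, red, green, blue); there is no depth.
- optics.camera_params(name): a dict with "mtx" (3x3 intrinsics, pixels), "origin" and "attitude" of the camera in the world. Camera axes: x right, y down, z forward; pixel columns grow to the right and rows downward; lengths in m; the calibration is good to about 2 mm. A picture is of the moment at which its call begins: read the wrist's pose just before it. camera_params takes no time and is no camera call; for the wrist camera it gives the pose at the moment of the call.
- manip.sign_off(): hands the job in, once; it reports no verdict.
The state is a dict: "t": time; "q": joint angles; "qd": joint speeds; "tau": joint torques, N m; "tcp_pos": TCP position; "tool_rot": TCP orientation; "force": force on the tool from outside, world axes, zero at the start; "ft_torque": the same for the moment, N m; "finger_gap": opening from 0.0 (shut) to 1.0 (fully open).
Only numpy, scipy, OpenCV 4.12 (cv2) and the standard library are available. Lean on these libraries where they do the work, as an engineer would, in place of code of your own. Each camera call takes 0.05 s, during which the arm holds its last target.

## Working session

There is one attempt and no reset: what is moved stays moved. The work goes in short steps, Python scripts to look and compute and a tool call to move; the robot and the scene stay as the last step left them, time stands still between calls to the robot, and variables do not carry over. Pictures are saved under pics/ and viewed, and the job is handed in when it is done.

Besides the shell and the picture viewer there is one more tool, called as name(argument=value, ...) on one line, values as JSON. step_arm: Moves the arm, as the interface text tells. Its arguments: {"type":"object","properties":{"commands":{"type":"array","items":{"type":"array","items":{"type":"number"}}},"jaw":{"type":"number"},"grip_force":{"type":"number"}},"required":["commands"]}

```bash
mkdir -p pics; ls; python3 - <<'E'
from station import telemetry, optics, manip
import cv2
for n in ["side","top"]:
    im=optics.snapshot(n); cv2.imwrite(f"pics/{n}0.png",im[:,:,::-1])
    p=optics.camera_params(n); print(n,p)
print(telemetry.sense())
E
```

```text
pics
side {'mtx': array([[411.32533526,   0.        , 318.08818344],
       [  0.        , 411.32533526, 202.4540614 ],
       [  0.        ,   0.        ,   1.        ]]), 'origin': array([-0.01100199,  0.77739411,  0.74200887]), 'attitude': array([-0.30110688,  0.83560626, -0.43655681,  0.14323052])}
top {'mtx': array([[512.32413169,   0.        , 325.31169234],
       [  0.        , 512.32413169, 197.05567446],
       [  0.        ,   0.        ,   1.        ]]), 'origin': array([0.355483  , 0.06100437, 1.36052328]), 'attitude': array([-0.69675409,  0.71229452, -0.06459769,  0.05474844])}
{'t': 0.1, 'q': array([-1.36147518e+00,  5.28406257e-01,  1.43380434e+00,  3.86484247e-05,
        1.18140644e+00, -1.78505619e-01]), 'qd': array([-5.13750393e-05, -2.94552786e-03, -2.51318142e-03,  5.52070156e-04,
        4.07427618e-05, -1.48682376e-04]), 'tau': array([-1.16852341e-03, -4.43304563e+01, -1.78586304e+01, -2.57857437e-04,
        3.91297144e-03, -3.74277164e-06]), 'tcp_pos': array([ 0.23625548, -0.57791288,  0.23040157]), 'tool_rot': array([ 0.39479005,  0.58748086, -0.39377543,  0.58647078]), 'force': array([0.51893601, 0.26044141, 0.22452751]), 'ft_torque': array([-0.00798357, -0.04637057,  0.00774103]), 'finger_gap': 0.9977639749303916}
```

View pics/side0.png

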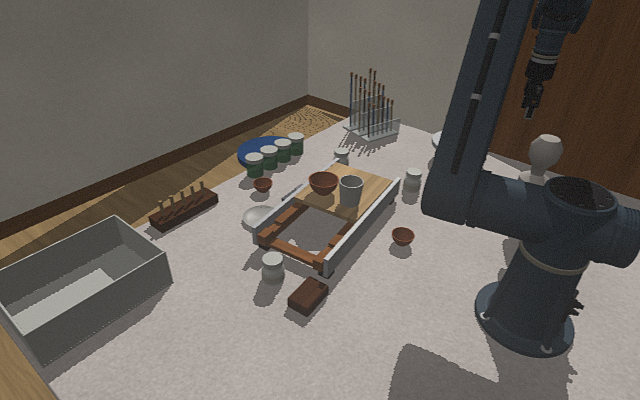

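View pics/top0.png

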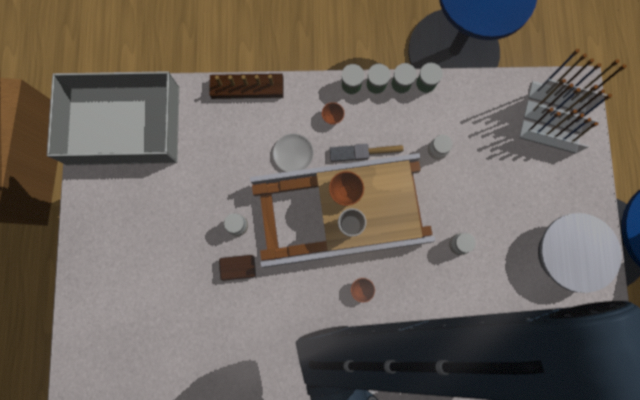

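```bash
cat > h.py <<'E'
import numpy as np, cv2
from scipy.spatial.transform import Rotation as R
from station import telemetry, optics, manip
def ray(n,uv,z,p=None):
    p=p or optics.camera_params(n); K=p['mtx'];o=np.array(p['origin'])
    d=R.from_quat(p['attitude']).as_matrix()@np.linalg.solve(K,[uv[0],uv[1],1.])
    return o+d*(z-o[2])/d[2]
def proj(n,X,p=None):
    p=p or optics.camera_params(n)
    c=R.from_quat(p['attitude']).as_matrix().T@(np.array(X)-p['origin']); u=p['mtx']@c; return u[:2]/u[2]
E
python3 - <<'E'
from h import *
im=cv2.imread("pics/top0.png")
c=im[145:275,235:440]; cv2.imwrite("pics/topz.png",cv2.resize(c,None,fx=3.9,fy=3.9,interpolation=cv2.INTER_CUBIC))
print(proj("top",[0,0,0]),proj("top",[.5,0,0]),proj("top",[.5,.2,0]))
E
```

```text
[346.41904546 428.02442654] [340.79527741 229.04644752] [265.68637924 230.67795074]
```

View pics/topz.png

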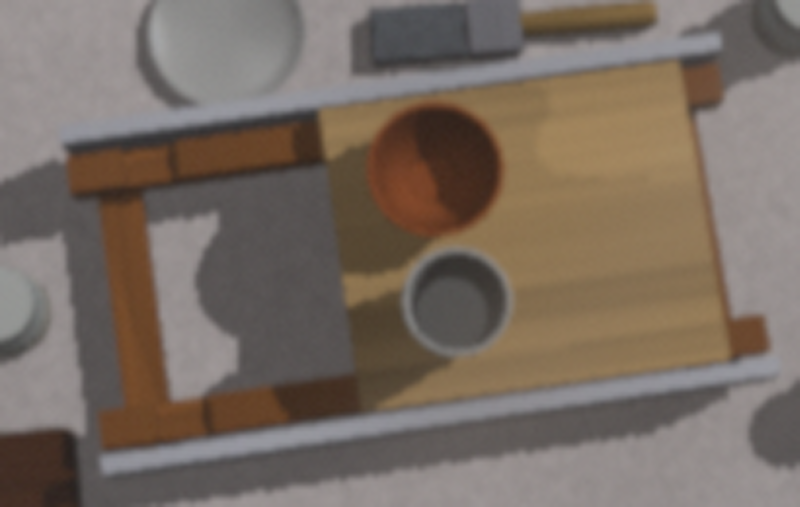

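```bash
python3 - <<'E'
from h import *
def f(u,v,z): return ray("top",((u+.5)/3.9-.5+235,(v+.5)/3.9-.5+145),z)
g=dict(ul=(65,133),ur=(719,36),ul2=(68,150),ur2=(720,50),ll=(104,473),lr=(776,377),ll2=(101,455),lr2=(774,360))
G={k:f(*v,.078) for k,v in g.items()}
for k,v in G.items(): print(k,v.round(4))
B={k:f(*v,.080) for k,v in dict(fl=(360,412),fr=(322,112),rr=(683,62),rl=(728,358)).items()}
for k,v in B.items(): print(k,v.round(4))
cen=(G['ul']+G['ur']+G['ll']+G['lr'])/4
d=(G['ul']+G['ll']-G['ur']-G['lr']); print(np.linalg.norm(d/2)); d/=np.linalg.norm(d)
d2=B['fl']+B['fr']-B['rl']-B['rr']; print(np.linalg.norm(d2/2)); d2/=np.linalg.norm(d2)
print("rack",cen,d,np.degrees(np.arctan2(d[1],d[0])),np.degrees(np.arctan2(d2[1],d2[0])))
bc=sum(B.values())/4; rear=(B['rl']+B['rr'])/2
print("board",bc,"along",(bc-cen)@d,"rear",rear,(rear-cen)@d, "to go", .08-(bc-cen)@d)
n=np.array([-d[1],d[0],0]); print("lateral",(bc-cen)@n)
print("bowl",f(434,168,.125),"cup",f(457,302,.15), 'rail ends', )
for j in [(440.,146),(463,242)]: print("jar",ray("top",j,.068), (ray("top",j,.068)-cen)@d,(ray("top",j,.068)-cen)@n)
print(R.from_quat(telemetry.sense()['tool_rot']).as_matrix().round(3))
E
```

```text
ul [0.6255 0.2282 0.078 ]
ur [ 0.6822 -0.204   0.078 ]
ul2 [0.6141 0.2262 0.078 ]
ur2 [ 0.6726 -0.2041  0.078 ]
ll [0.4043 0.2032 0.078 ]
lr [ 0.4558 -0.2286  0.078 ]
ll2 [0.4157 0.2051 0.078 ]
lr2 [ 0.4668 -0.2279  0.078 ]
fl [0.4392 0.0396 0.08  ]
fr [0.6356 0.0599 0.08  ]
rr [ 0.6645 -0.1788  0.08  ]
rl [ 0.4685 -0.1979  0.08  ]
0.4353537267458562
0.23987478251746694
rack [ 5.41936485e-01 -2.77297427e-04  7.80000000e-02] [-0.12423788  0.99225246  0.        ] 97.13674657939269 96.96620400764503
board [ 0.55196498 -0.06929435  0.08      ] along -0.06972825889357508 rear [ 0.56651145 -0.18834635  0.08      ] -0.18966511884641576 to go 0.14972825889357508
lateral -0.0013762625596846767
bowl [ 0.58830872 -0.00982748  0.125     ] cup [ 0.50016214 -0.01994591  0.15      ] rail ends
jar [ 0.70471242 -0.2621697   0.068     ] -0.2800863192330313 -0.12897786404492378
jar [ 0.45315511 -0.30525976  0.068     ] -0.29158959390946315 0.12598391158529315
[[-0.     0.926  0.378]
 [ 0.002  0.378 -0.926]
 [-1.     0.    -0.002]]
```

step_arm(commands=[[0,0.031,-0.013,-0.093],[0,0.063,-0.027,-0.187],[0,0.094,-0.04,-0.28],[0,0.125,-0.053,-0.373],[0,0.157,-0.066,-0.467],[0,0.188,-0.08,-0.56],[0,0.22,-0.093,-0.653],[0,0.251,-0.106,-0.747]], jaw=0.05)

```text
t: 0.77
tcp_pos: [0.4293, -0.3832, 0.2303]
tool_rot: [0.152, 0.691, -0.151, 0.69]
force: [0.2, 0.0, 0.1]
finger_gap: 0.588
```

```bash
cat >> h.py <<'E'
CEN=np.array([.542,0,0]); D=np.array([-.1232,.9924,0]); N=np.array([-D[1],D[0],0])
def go(s,n,z):
    st=telemetry.sense(); M=R.from_quat(st['tool_rot']).as_matrix(); p=st['tcp_pos']
    t=CEN+s*D+n*N+np.array([0,0,z]); sh=M.T@(t-p)
    a=np.arctan2(-D[0],D[1]) ; zc=M[:,2]; cur=np.arctan2(zc[1],zc[0])
    print("t",st['t'],"p",p.round(4),"s,n",((p-CEN)@D).round(4),((p-CEN)@N).round(4),"shift",sh.round(4),"turn",round(-(a-cur),4),"F",st['force'].round(2),"gap",st['finger_gap'], "q6",st['q'][5], "tilt",M[:,0].round(4))
E
python3 -c "
from h import *
go(-.245,0,.2)"
```

```text
t 0.7667 p [ 0.4293 -0.3832  0.2303] s,n -0.3664 0.1591 shift [0.0306 0.187  0.0712] turn -0.5551 F [0.2  0.04 0.14] gap 0.5880641163026167 q6 -0.4922579339161982 tilt [-9.0e-04  2.8e-03 -1.0e+00]
```

step_arm(commands=[[0.004,0.027,0.01,-0.08],[0.009,0.053,0.02,-0.16],[0.013,0.08,0.031,-0.24],[0.018,0.107,0.041,-0.32],[0.022,0.134,0.051,-0.4],[0.026,0.16,0.061,-0.48],[0.031,0.187,0.071,-0.555],[0.031,0.187,0.071,-0.555]])

```text
t: 1.43
tcp_pos: [0.5744, -0.2386, 0.1981]
tool_rot: [-0.044, 0.706, 0.048, 0.705]
force: [-1.1, 0.6, -0.0]
finger_gap: 0.582
```

```bash
python3 -c "
from h import *
im=optics.snapshot('wrist'); cv2.imwrite('pics/w1.png',im[:,:,::-1])
go(-.245,0,.12)"
```

```text
t 1.4833 p [ 0.5729 -0.2404  0.1984] s,n -0.2424 -0.0011 shift [ 0.0784 -0.0029 -0.0009] turn 0.0039 F [-0.61  0.04  0.84] gap 0.5857000990126238 q6 -0.7064683257871613 tilt [-0.0024  0.0041 -1.    ]
```

View pics/w1.png

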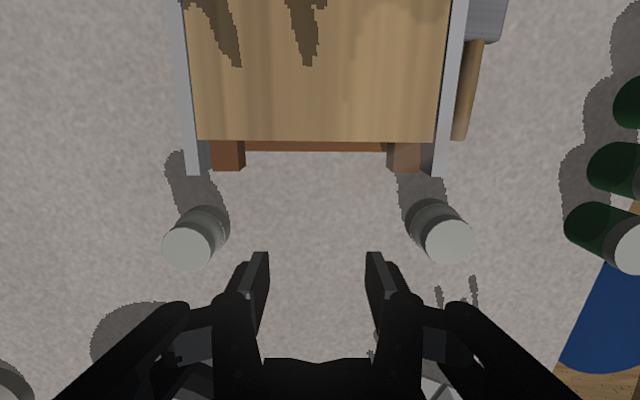

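```bash
python3 -c "
from h import *
for uv in [(196,140),(434,142)]:
    X=ray('wrist',uv,.08); print(X,(X-CEN)@D,(X-CEN)@N)
go(-.235,0,.052)"
```

```text
[ 0.46563939 -0.20120248  0.08      ] -0.1902657135843399 0.10056841693883078
[ 0.66716598 -0.17700399  0.08      ] -0.19107920570974482 -0.10240782872952779
t 1.4833 p [ 0.5729 -0.2404  0.1984] s,n -0.2424 -0.0011 shift [ 0.1464  0.0068 -0.0008] turn 0.0039 F [-0.61  0.04  0.84] gap 0.5857000990126238 q6 -0.7064683257871613 tilt [-0.0024  0.0041 -1.    ]
```

step_arm(commands=[[0.03,0,0,0],[0.06,0,0,0],[0.09,0,0,0],[0.12,0,0,0.003],[0.14,0,0,0.003],[0.146,0,0,0.003],[0.146,0,0,0.003]])

```text
t: 2.07
tcp_pos: [0.5707, -0.2398, 0.0505]
tool_rot: [-0.041, 0.708, 0.046, 0.704]
force: [0.4, -0.5, -0.3]
finger_gap: 0.583
```

```bash
python3 -c "
from h import *
go(-.205,0,.052)"
```

```text
t 2.0667 p [ 0.5707 -0.2398  0.0505] s,n -0.2415 0.001 shift [-0.0012  0.0365  0.001 ] turn -0.0005 F [ 0.41 -0.48 -0.3 ] gap 0.5829470087902986 q6 -0.7037284682314728 tilt [-0.0064  0.0064 -1.    ]
```

step_arm(commands=[[0,0.005,0,0],[0,0.01,0,0],[0,0.015,0,0],[0,0.02,0,0],[0,0.025,0,0],[0,0.029,0,0],[0,0.032,0,0],[0,0.034,0,0]])

```text
t: 2.73
tcp_pos: [0.5666, -0.2054, 0.051]
tool_rot: [-0.041, 0.708, 0.046, 0.704]
force: [0.4, 0.5, -0.7]
finger_gap: 0.587
```

step_arm(commands=[[0,0.002,0,0],[0,0.004,0,0],[0,0.006,0,0],[0,0.008,0,0],[0,0.009,0,0],[0,0.01,0,0]])

```text
t: 3.23
tcp_pos: [0.5659, -0.1964, 0.051]
tool_rot: [-0.042, 0.707, 0.045, 0.704]
force: [1.3, -2.1, -2.5]
finger_gap: 0.583
```

```bash
python3 -c "
from h import *
im=optics.snapshot('wrist'); cv2.imwrite('pics/w2.png',im[:,:,::-1])
go(-.205,0,.052)"
```

```text
t 3.2833 p [ 0.5658 -0.196   0.051 ] s,n -0.1975 0.0005 shift [-0.001  -0.0075  0.0005] turn -0.0002 F [ 1.58 -3.31 -1.4 ] gap 0.5873093743100611 q6 -0.6464489322930036 tilt [-0.0052  0.0054 -1.    ]
```

View pics/w2.png

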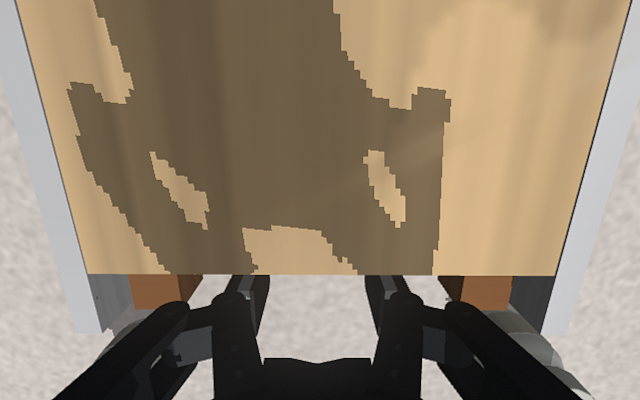

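step_arm(commands=[[0,0.002,0,0],[0,0.005,0,0],[0,0.008,0,0],[0,0.011,0,0],[0,0.014,0,0],[0,0.017,0,0],[0,0.02,0,0],[0,0.022,0,0]])

```text
t: 3.95
tcp_pos: [0.5629, -0.1735, 0.0511]
tool_rot: [-0.042, 0.708, 0.046, 0.704]
force: [0.8, -2.5, -2.6]
finger_gap: 0.584
```

step_arm(commands=[[0,0.003,0,0],[0,0.006,0,0],[0,0.009,0,0],[0,0.012,0,0],[0,0.015,0,0],[0,0.018,0,0],[0,0.021,0,0],[0,0.024,0,0]])

```text
t: 4.62
tcp_pos: [0.5599, -0.1494, 0.0513]
tool_rot: [-0.042, 0.708, 0.046, 0.704]
force: [-0.4, -2.9, -2.8]
finger_gap: 0.588
```

```bash
python3 -c "
from h import *
im=optics.snapshot('wrist'); cv2.imwrite('pics/w3.png',im[:,:,::-1])
im=optics.snapshot('top'); cv2.imwrite('pics/t3.png',im[:,:,::-1])
go(-.05,0,.052)"
```

```text
t 4.7167 p [ 0.5597 -0.1488  0.0513] s,n -0.1499 0.0008 shift [0.     0.0998 0.0008] turn 0.0002 F [ 0.42  0.33 -1.01] gap 0.5840392406587303 q6 -0.5817078592902697 tilt [-0.0062  0.0067 -1.    ]
```

View pics/w3.png

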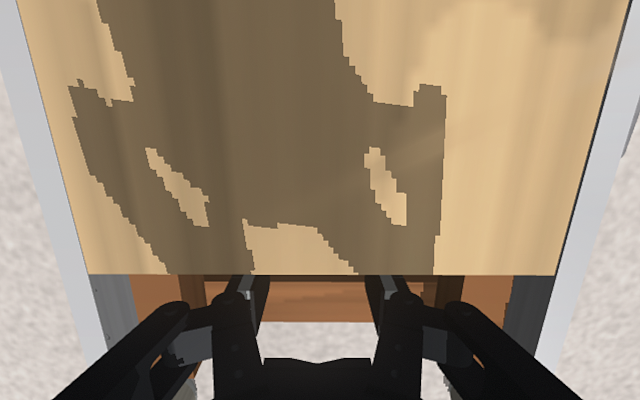

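View pics/t3.png

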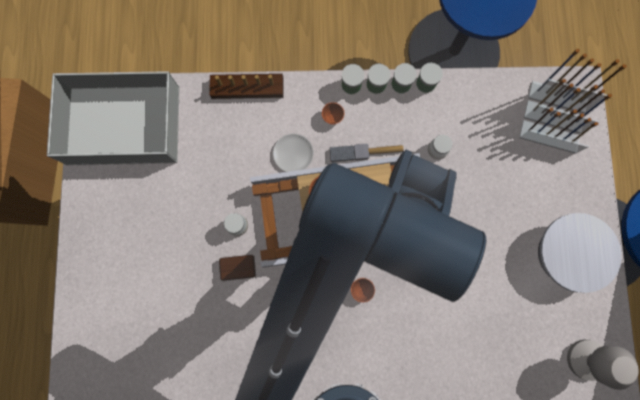

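step_arm(commands=[[0,0.002,0,0],[0,0.005,0,0],[0,0.008,0,0],[0,0.011,0,0],[0,0.014,0,0],[0,0.017,0,0],[0,0.02,0,0],[0,0.023,0,0]])

```text
t: 5.38
tcp_pos: [0.5567, -0.1256, 0.0515]
tool_rot: [-0.041, 0.708, 0.046, 0.704]
force: [0.6, -2.7, -2.0]
finger_gap: 0.582
```

step_arm(commands=[[0,0.003,0,0],[0,0.006,0,0],[0,0.009,0,0],[0,0.012,0,0],[0,0.015,0,0],[0,0.018,0,0],[0,0.021,0,0],[0,0.024,0,0]])

```text
t: 6.05
tcp_pos: [0.5536, -0.1015, 0.0516]
tool_rot: [-0.041, 0.708, 0.046, 0.704]
force: [0.4, -2.7, -3.2]
finger_gap: 0.585
```

step_arm(commands=[[0,0.003,0,0],[0,0.006,0,0],[0,0.009,0,0],[0,0.012,0,0],[0,0.015,0,0],[0,0.018,0,0],[0,0.021,0,0],[0,0.023,0,0]])

```text
t: 6.72
tcp_pos: [0.5507, -0.0782, 0.0518]
tool_rot: [-0.041, 0.708, 0.046, 0.704]
force: [0.4, -3.0, -3.0]
finger_gap: 0.585
```

```bash
python3 -c "
from h import *
im=optics.snapshot('side'); cv2.imwrite('pics/s4.png',cv2.resize(im[130:290,220:440,::-1],None,fx=3.5,fy=3.5))
go(-.05,0,.052)"
```

```text
t 6.7667 p [ 0.5506 -0.0779  0.0518] s,n -0.0783 0.0011 shift [0.     0.0283 0.0011] turn 0.0004 F [ 0.05 -0.83 -0.91] gap 0.585951682166655 q6 -0.4732038526589914 tilt [-0.0068  0.0073 -0.9999]
```

View pics/s4.png

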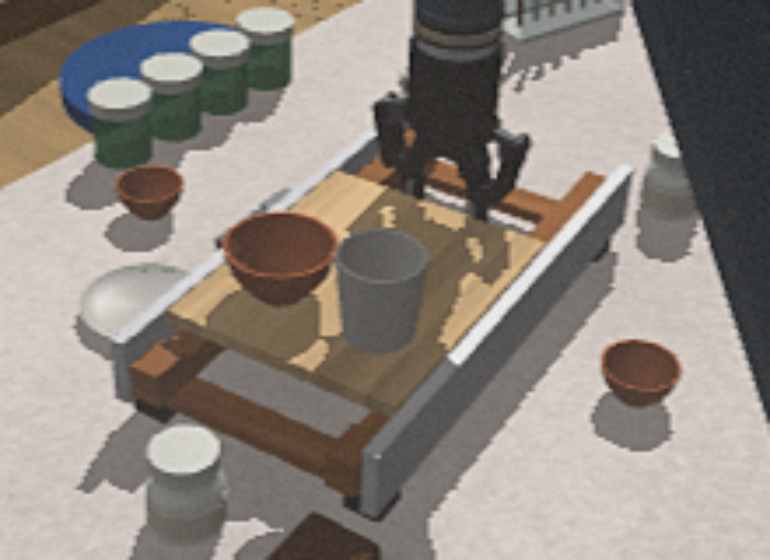

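step_arm(commands=[[0,0.002,0,0],[0,0.004,0,0],[0,0.006,0,0],[0,0.008,0,0],[0,0.01,0,0],[0,0.012,0,0],[0,0.014,0,0],[0,0.016,0,0]])

```text
t: 7.43
tcp_pos: [0.5486, -0.0618, 0.052]
tool_rot: [-0.041, 0.708, 0.047, 0.704]
force: [-0.4, -3.1, -1.6]
finger_gap: 0.584
```

step_arm(commands=[[0,0.0015,0,0],[0,0.003,0,0],[0,0.0045,0,0],[0,0.006,0,0]])

```text
t: 7.77
tcp_pos: [0.5479, -0.0558, 0.052]
tool_rot: [-0.041, 0.708, 0.047, 0.704]
force: [0.5, -3.0, -1.5]
finger_gap: 0.586
```

step_arm(commands=[[0,0.0015,0,0],[0,0.003,0,0],[0,0.004,0,0]])

```text
t: 8.02
tcp_pos: [0.5473, -0.0516, 0.0521]
tool_rot: [-0.041, 0.708, 0.047, 0.704]
force: [1.3, -3.1, -1.5]
finger_gap: 0.587
```

```bash
python3 -c "
from h import *
im=optics.snapshot('wrist'); cv2.imwrite('pics/w5.png',im[:,:,::-1])
go(-.05,0,.052)"
```

```text
t 8.0667 p [ 0.5473 -0.0514  0.0521] s,n -0.0517 0.0011 shift [0.0001 0.0017 0.0011] turn 0.0008 F [ 0.02 -2.32 -0.4 ] gap 0.583113324247856 q6 -0.42996093558744425 tilt [-0.0068  0.0073 -1.    ]
```

View pics/w5.png

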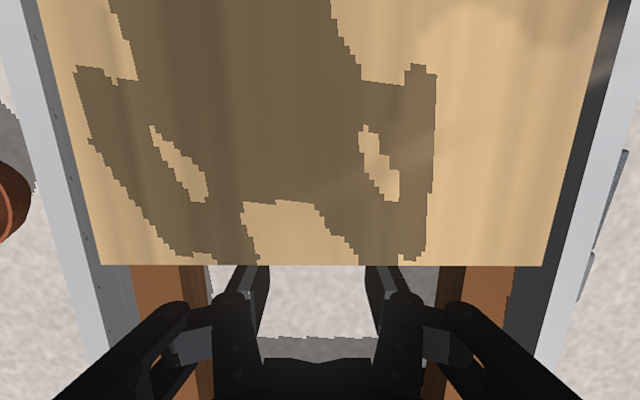

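```bash
python3 -c "
from h import *
im=optics.snapshot('side'); cv2.imwrite('pics/s5.png',cv2.resize(im[130:290,220:440,::-1],None,fx=3.5,fy=3.5))
for uv in [(101,265),(544,266)]:
  for z in (.073,.08):
    X=ray('wrist',uv,z); print(z,(X-CEN)@D,(X-CEN)@N)
"
```

```text
0.073 -0.041191475676641096 0.09800063026125717
0.08 -0.03727612114646144 0.09232938306408416
0.073 -0.040896437030267796 -0.10403078476947705
0.08 -0.0369978954533423 -0.0981891512693733
```

View pics/s5.png

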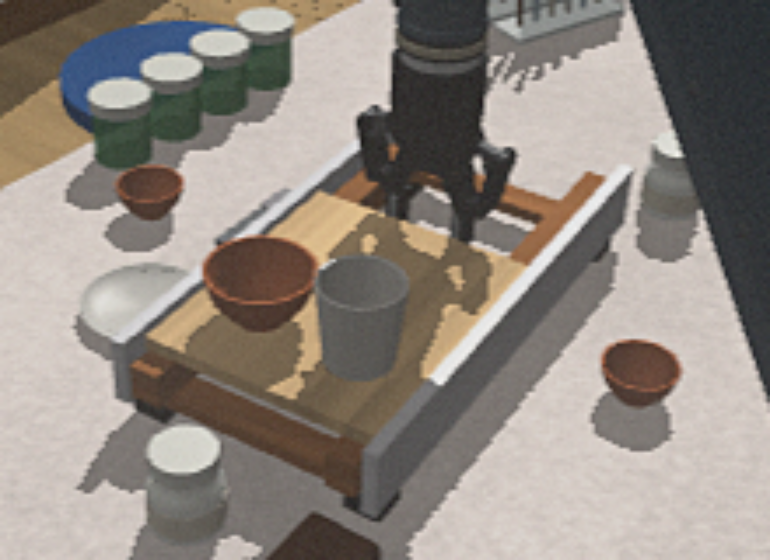

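```bash
python3 -c "
from h import *
for z in (.073,.08):
  for s,n in ((.199,-.103),(.199,.097),(.199,0),(-.041,-.103)):
    u=proj('side',CEN+s*D+n*N+[0,0,z]); print(z,s,n,((u-[220,130])*3.5).round(1))
im=optics.snapshot('side'); cv2.imwrite('pics/s6.png',cv2.resize(im[205:275,245:345,::-1],None,fx=8,fy=8,interpolation=cv2.INTER_CUBIC))
"
```

```text
0.073 0.199 -0.103 [141.4 333.3]
0.073 0.199 0.097 [372.5 434.1]
0.073 0.199 0 [255.7 383.1]
0.073 -0.041 -0.103 [316.3 188.1]
0.08 0.199 -0.103 [140.8 325.9]
0.08 0.199 0.097 [372.9 426.4]
0.08 0.199 0 [255.6 375.6]
0.08 -0.041 -0.103 [316.4 181.2]
```

View pics/s6.png

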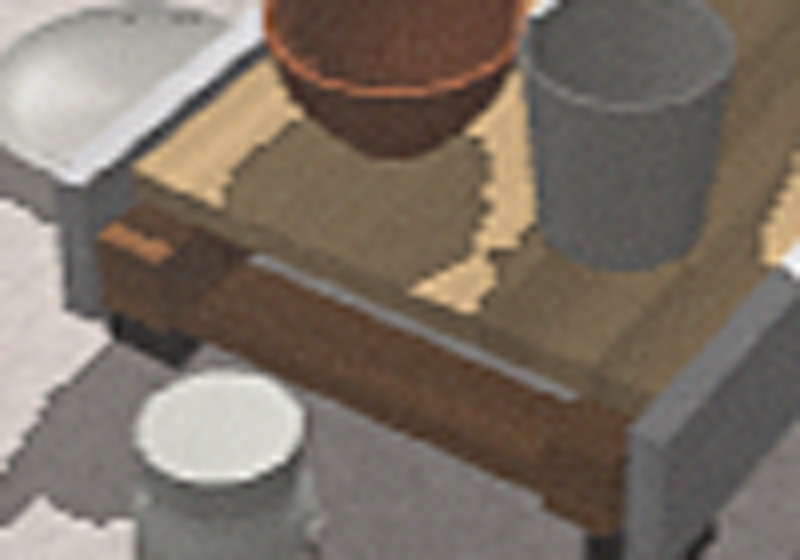

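step_arm(commands=[[0,-0.003,0,0],[0,-0.008,0,0],[0,-0.016,0,0],[0,-0.026,0,0],[0,-0.036,0,0],[0,-0.046,0,0],[0,-0.052,0,0],[0,-0.052,0,0]])

```text
t: 8.83
tcp_pos: [0.5544, -0.1052, 0.0517]
tool_rot: [-0.04, 0.708, 0.046, 0.704]
force: [0.4, -0.5, 0.2]
finger_gap: 0.587
```

step_arm(commands=[[-0.015,0,0,0],[-0.035,0,0,0],[-0.06,0,0,0],[-0.09,0,0,0],[-0.12,-0.01,0,0],[-0.15,-0.03,0,0],[-0.17,-0.05,0,0],[-0.18,-0.07,0,0]])

```text
t: 9.5
tcp_pos: [0.5652, -0.1768, 0.2349]
tool_rot: [-0.042, 0.706, 0.045, 0.706]
force: [0.4, -0.4, -0.1]
finger_gap: 0.583
```

step_arm(commands=[[0,-0.03,0.0,0],[0,-0.06,0,0],[0,-0.09,0,0],[0,-0.12,0,0],[0,-0.15,0,0],[0,-0.17,0,0],[0,-0.18,0,0],[0,-0.18,0,0]])

```text
t: 10.17
tcp_pos: [0.5869, -0.3575, 0.2334]
tool_rot: [-0.041, 0.706, 0.044, 0.706]
force: [0.2, -0.3, -0.5]
finger_gap: 0.584
```

```bash
python3 -c "
from h import *
im=optics.snapshot('side'); cv2.imwrite('pics/s7.png',cv2.resize(im[130:290,220:440,::-1],None,fx=3.5,fy=3.5))
im=optics.snapshot('top'); cv2.imwrite('pics/t7.png',cv2.resize(im[130:290,210:450,::-1],None,fx=3.3,fy=3.3,interpolation=cv2.INTER_CUBIC))
go(-.05,0,.052)"
```

```text
t 10.2667 p [ 0.5868 -0.3543  0.2335] s,n -0.3571 -0.0008 shift [ 0.1836  0.3059 -0.0009] turn -0.0009 F [-0.34  0.54 -0.46] gap 0.5842028700892471 q6 -0.8312744136558302 tilt [-0.0018  0.0066 -1.    ]
```

View pics/s7.png

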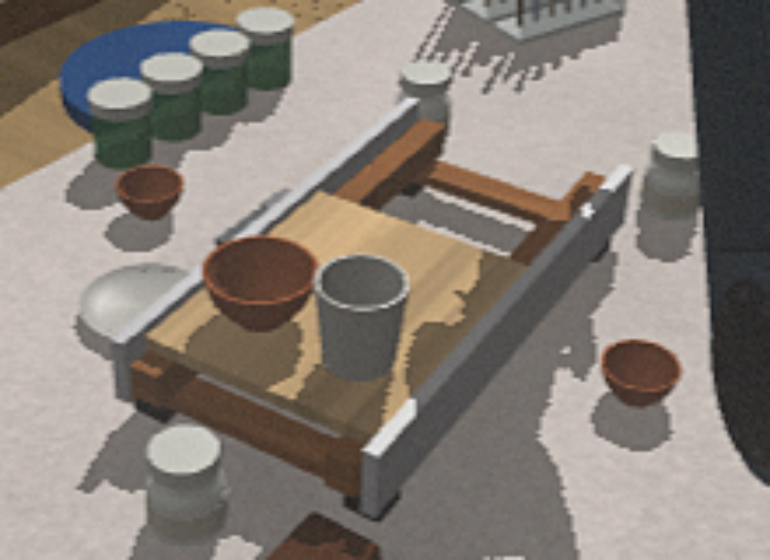

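View pics/t7.png

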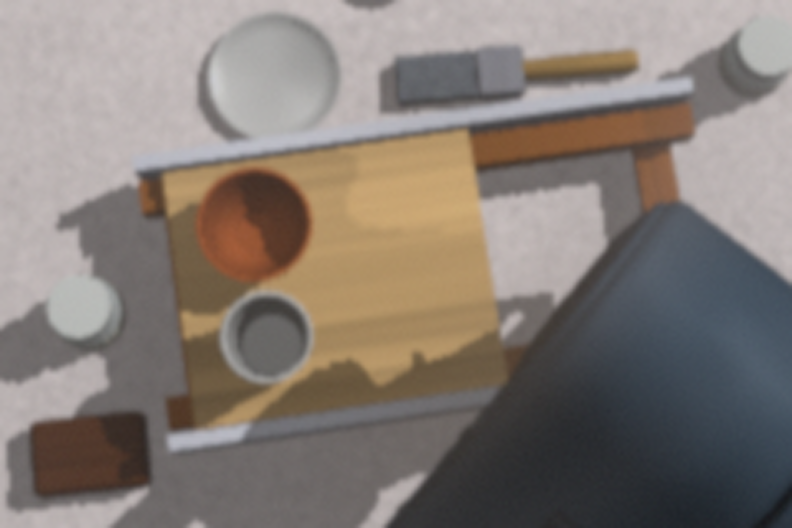

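```bash
python3 -c "
from h import *
P=[ray('top',((u+.5)/3.3-.5+210,(v+.5)/3.3-.5+130),.073) for u,v in [(163,172),(470,128),(506,385),(193,430)]]
for p in P: print(((p-CEN)@D).round(4),((p-CEN)@N).round(4))
print('board s',((sum(P)/4-CEN)@D))
manip.sign_off()
"
```

```text
0.1981 -0.1014
-0.0431 -0.1017
-0.0392 0.1001
0.2005 0.0992
board s 0.07907156496165224
the job is handed in; nothing more can be done
```

I pushed the ware board about 149 mm along the rails, using both fingertips on its rear edge. It dropped into the notches, and I then backed the hand off, raised it clear and handed the job in at about 10 s.

**Position:** the top view puts the board's origin 79 mm ahead of the rack's origin, against 80 ± 3 mm for home.

**Drop:** I saw the drop in the images and did not feel it. The force stayed near 3 N at the end of every slow step. I stopped once the images showed the board down and did not press on to the firm stop.
- In the wrist view the rear edge matched the dropped height: measured width 202 mm against the true 200 mm.
- In the side view the front edge sat at the dropped height. My pixel reading there was about 6 px lower than predicted, on the side away from the raised position.

**Other things:** the cup and the bowl were still standing on the board. The jars, palette, brush and block looked unmoved wherever they were in view. The force on the tool read near zero after I backed off.

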